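Shut and lock the shaker's battery lid

TASK

Swing the aluminium lid of the sieve shaker's drive unit shut without slamming it, then lock it with its quarter-turn stud: push the stud straight in against its spring until you feel it come to rest on the leaf spring below, turn it a quarter turn clockwise, and let it spring back up into its notch. Press no harder than it takes, because forcing it overloads the socket, and leave the things beside the unit where they are.

Things in the scene. Friction and masses are not known exactly. Their poses are not given: they have to be found in the camera images.
- unit: The sieve shaker's drive unit, a grey box open at the top (170 mm front to back, 210 mm wide, 83 mm high) fixed to the bench, with a lid on top. Origin: centre of its underside; x points from its front (switch and dial) to its back (lid hinge), y to its left, z up.
- lid (a joint): Hinge of the lid, along the unit's y axis on top of its back wall (85 mm behind the centre, 83 mm up). 0 = shut; grows as the front edge rises (rad). Friction (0.4 N m) keeps it where it is left: push it down all the way, with 2 to 6 N at mid-lid. The lid is an aluminium sheet 170 x 214 mm, 5 mm thick, its top 88 mm above the bench when shut.
- lid_front (a point): Middle of the lid's front edge, on its top face; moves with the lid. x points along the lid towards the hinge (170 mm away), z out of the lid's top face. The lid is bare to either side of the stud (for example 60 mm to the side and 70 to 100 mm from the front edge).
- stud_grip (a point): Centre of the grip of the captive steel stud, on its axis, 35 mm from the lid's front edge, midway across. An upright wing 36 mm long, 9 mm thick, 24 mm high on a round flange (44 mm across, its top 12 mm below this point) that turns with it; fingertips may rest on the flange. 131 mm above the bench when lid shut, stud out. x along the wing, z out of the lid.
- stud_press (a joint): How far the stud is pushed in (m): 0 = standing proud, stop at 0.027. Its spring pushes out with 4 N plus 0.25 N per mm, well damped. It can turn under the socket's ridges only when in 11 to 21 mm, differing from unit to unit and not visible; 0.5 mm deeper it meets a leaf spring, felt as a sharp rise of the push above 7 to 10 N. Locked and let go it rises 2.5 mm from there into a notch.
- stud_turn (a joint): Turn of the stud (rad), growing clockwise seen from above. About 0 = unlocked, wing along the unit's x axis, cross pin in line with the socket's slot (must be within 0.1 to enter). 1.57 = locked, wing along the unit's y axis; stop at 1.62. Light to turn (0.03 N m, somewhat more under load). Not pushed in far enough, its pin jams in the slot or runs idle above it.
- socket: Steel socket inside the unit under the stud: slotted plate (slot 8 mm wide) for the stud's cross pin (5 mm thick, 22 mm long), with a leaf spring of 14 N per mm below. Origin on the stud's axis, level with the unit's underside. Overloaded when the leaf takes over 18 N (a push of 25 N in all; 13 to 15 N is plenty) or by forcing a jammed stud.
- timer: White bench timer 62 x 62 x 21 mm standing to the right of the unit; origin under its centre. To be left alone.
- open_tin: Open aluminium moisture tin, 59 mm diameter, 36 mm high, to the left of the unit; origin under its centre. To be left alone.
- check_weight: Brass check weight, 34 mm diameter, 46 mm high, to the right of the unit; origin under its centre. To be left alone.

How it is judged:
By the outcome, as a careful person would: the job done as asked, in the order asked, and still so for the second after the job is handed in, with the robot touching nothing.
It also fails if it takes over 48 s, if anything falls off the work surface, if the arm or the gripper's body presses on something with over 40 N, if the wrist force passes 120 N, or if a joint passes its speed limit or range.

ROBOT

A 6-joint arm with a two-finger parallel gripper is mounted at the origin on a cart in front of the work surface, level with it; the furniture and walls round the work are solid. World frame = base frame: x ahead of the robot, y to its left, z up, the work surface at z = 0. Lengths are in m, angles in rad, forces in N, time in s.
With the tool pointing down it reaches from about 0.375 to 0.75 m from the base axis. Payload 9 kg.
Tool frame: the origin (TCP) lies at the very end of the fingers, on their centre line; the grasp point (between the pads) lies 19 mm behind it (ctrl.grasp_offset is the distance from the TCP to the grasp point, in m); z points along the fingers, y is the line along which they close (so a half turn about z gives the same grasp; the last joint's range is limited). The gripper opens to 85 mm and grips with 20 to 120 N. Pads are 22 mm wide; open, the fingers measure 114 mm over their backs; the gripper's body (76 mm by 85 mm) begins 54 mm behind the grasp point. The pads swing forward as they close: fully open they stand 13 mm farther back than shut.
Start: joints at [0.947, 0.104, 0.097, 1.564, 0, 1.353], TCP at [0.237, 0.551, 0.231] pointing down, gripper open.
Joint ranges: [-2.99, 2.99], [-0.84, 1.86], [-1.1, 1.16], [-1.84, 2.11], [-1.51, 1.56], [-3.14, 3.14]. Speed limits (rad/s): [2.22, 2.22, 2.57, 3.14, 3.14, 3.14].

INTERFACE

Orientations are given as a unit quaternion [w, x, y, z].
In Python, from bench import ctrl gives the robot as it stands.
- The arm moves only by the tool play_rows, never from a script. Its arguments are lists of equal length, an entry for each row: "linear": the shift along the world's x, y, z in mm, a list of three; "turn": the turn about the world's z in rad; "gripper": the opening, from 0 (shut) to 1 (fully open). A call has 1 to 12 rows; each row is the pose to reach, as a shift and turn from the pose commanded when the call began; what a row does not reach only later rows make up. A row lasts 1/10 s, in which the tool goes at most 50 mm and 8.59 degrees, less where a joint would pass 70% of its speed; a pose out of reach is approached as far as the arm can. A call with a gripper value outside its range is refused whole. The fingers move at their own pace and stop on an object; the grip force is fixed at half the most. Time passes only in rows, so rows that repeat a pose let the fingers close. It gives the time, the measured TCP pose, the force, the opening and the grip force at its end, in the units of the state.
- ctrl.get_state(): the state, without advancing time (a new reading comes with each control period).
- ctrl.grab_frame(name): name is "scene" or "top" or "wrist"; returns the picture (420x560x3 uint8, red, green, blue); there is no depth.
- ctrl.camera_model(name): a dict with "intrinsics" (3x3 intrinsics, pixels), "eye" and "rotation" of the camera in the world; the wrist camera has in their place "hand_eye" (4x4, takes a point from camera to tool coordinates, whose origin is the TCP and whose axes are the flange's). Camera axes: x right, y down, z forward; pixel columns grow to the right and rows downward; lengths in m; the calibration is good to about 2 mm. A picture is of the moment at which its call begins: read the wrist's pose just before it. camera_model takes no time and is no camera call.
- ctrl.sign_off(): hands the job in; it is judged then, once.
Trained networks look in the newest picture that a camera, given by its name, has taken for a name from the list of things; names that differ only in an ending like _2 or _b are one class to them, and where a whole thing is asked for, a point or a joint stands for the part that bears it (a point fixed in the world has none). Each returns a list of dicts, best first, with "confidence" (0 to 1); they miss things now and then, are a little off and sometimes report something else, mostly with a low value. They report only what shows in the picture. A call takes as long as a camera call.
- ctrl.find_in(camera, label): "location" ([column, row] in pixels, amid what is visible of it).
- ctrl.trace(camera, label): "region" (420x560 bool, what is visible of it) and "location" ([column, row] in pixels, amid what is visible of it).
The state is a dict: "time": time; "qpos": joint angles; "dq": joint speeds; "tau": joint torques, N m; "tcp_pos": TCP position; "eef_rot": TCP orientation; "ft_force": force on the tool from outside, world axes, zero at the start; "wrist_torque": the same for the moment, N m; "finger_gap": finger opening in m; "grip_force": force on a finger pad.
Only numpy, scipy, OpenCV 4.12 (cv2) and the standard library are available. Lean on these libraries where they do the work, as an engineer would, in place of code of your own. Each camera call takes 0.05 s, during which the arm holds its last target. There are 200 camera calls.

## Working session

There is one attempt and no reset: what is moved stays moved. The work goes in short steps, Python scripts to look and compute and a tool call to move; the robot and the scene stay as the last step left them, time stands still between calls to the robot, and variables do not carry over. Pictures are saved under pics/ and viewed, at most 10 in all, crops included, and the job is handed in when it is done.

Besides the shell and the picture viewer there is one more tool, called after "Call:" as name(argument=value, ...), one argument or row to a line, values as JSON. play_rows: Moves the arm, as the interface text tells. Its arguments: {"type":"object","properties":{"linear":{"type":"array"},"turn":{"type":"array"},"gripper":{"type":"array"}},"required":["linear","turn","gripper"]}

```bash
mkdir -p pics; cat > h.py <<'E'
import numpy as np, cv2
from bench import ctrl
def ray(name,px):
    c=ctrl.camera_model(name); K=np.array(c["intrinsics"])
    d=np.array(c["rotation"])@np.linalg.inv(K)@np.array([px[0],px[1],1.0])
    return np.array(c["eye"]),d/np.linalg.norm(d)
def proj(name,P):
    c=ctrl.camera_model(name); p=np.array(c["rotation"]).T@(np.asarray(P,float)-np.array(c["eye"]))
    q=np.array(c["intrinsics"])@p; return q[:2]/q[2]
def atz(name,px,z):
    e,d=ray(name,px); return e+d*(z-e[2])/d[2]
def tri(p1,p2):
    (a,u),(b,v)=ray("scene",p1),ray("top",p2)
    s=np.linalg.lstsq(np.c_[u,-v],b-a,rcond=None)[0]
    A,B=a+s[0]*u,b+s[1]*v; return (A+B)/2,np.linalg.norm(A-B)
E
python3 - <<'E'
from h import *
for n in("scene","top"):
    cv2.imwrite(f"pics/{n}0.png",ctrl.grab_frame(n)[:,:,::-1])
    c=ctrl.camera_model(n);print(n,np.round(c["eye"],3),np.round(c["rotation"],3).tolist())
    for l in("unit","lid","lid_front","stud_grip","timer","open_tin","check_weight"):
        r=ctrl.find_in(n,l); print(l,[(np.round(x["location"]),round(x["confidence"],2)) for x in r[:2]])
print(ctrl.get_state())
E
```

```text
scene [ 0.071 -0.549  0.47 ] [-0.499, 0.795, -0.286, 0.194]
unit [(array([320., 248.]), 0.71)]
lid [(array([326., 194.]), 0.57), (array([319., 251.]), 0.32)]
lid_front [(array([327., 195.]), 0.95)]
stud_grip [(array([322., 178.]), 0.83)]
timer [(array([331., 322.]), 0.52), (array([322., 196.]), 0.25)]
open_tin []
check_weight []
top [0.51  0.036 1.097] [0.01, -0.7, 0.714, -0.035]
unit [(array([300., 205.]), 0.79)]
lid [(array([305., 194.]), 0.9)]
lid_front [(array([305., 194.]), 0.87)]
stud_grip [(array([306., 194.]), 0.65)]
timer [(array([368., 242.]), 0.68)]
open_tin [(array([227., 204.]), 0.87)]
check_weight [(array([376., 196.]), 0.59), (array([301., 206.]), 0.45)]
{'time': 0.8, 'qpos': array([9.47317496e-01, 1.04071611e-01, 9.73206861e-02, 1.56389986e+00,
       3.17842820e-05, 1.35308974e+00]), 'dq': array([ 2.79771420e-05, -5.60427451e-04,  5.09321870e-04,  1.32564383e-04,
        3.95989813e-04,  7.73616513e-04]), 'tau': array([ 1.74746812e-03, -5.56715834e+01,  5.03749681e+01,  4.88693004e-04,
       -2.26663101e-04,  9.69741109e-06]), 'tcp_pos': array([0.23684831, 0.55132022, 0.23135871]), 'eef_rot': array([1.52043152e-05, 2.01497089e-01, 9.79489111e-01, 7.29151135e-05]), 'ft_force': array([ 0.64648162,  0.04127242, -0.69400365]), 'wrist_torque': array([0.04210806, 0.00400432, 0.05427173]), 'grip_force': 0.0, 'finger_gap': 0.0854947625893411}
```

View pics/scene0.png

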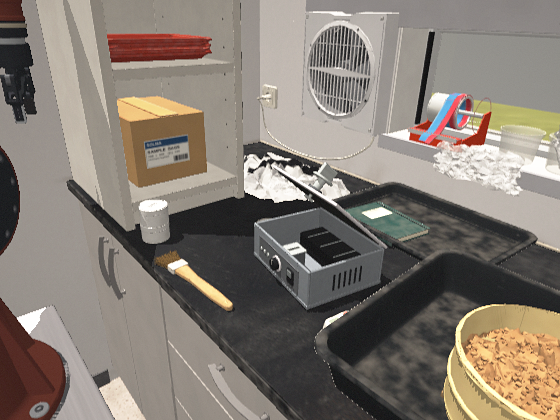

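View pics/top0.png

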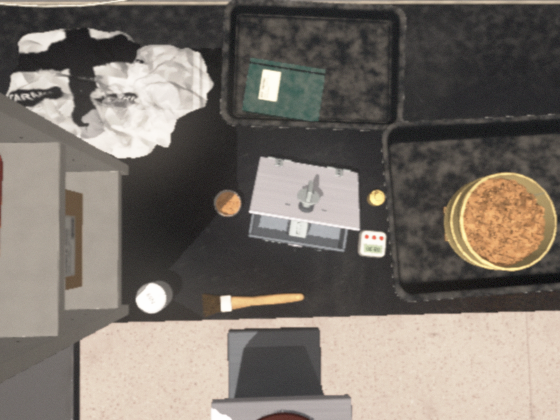

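The scene shows the unit facing the robot at about (318,255) with its lid up. In the top view the box front runs from (249,236) to (346,249), and the lid hinge is on its far side at about row 160. I'll zoom in on both to get a pose.

```bash
python3 - <<'E'
import cv2
t=cv2.imread("pics/top0.png")[145:265,215:395]; s=cv2.imread("pics/scene0.png")[160:320,240:400]
cv2.imwrite("pics/tz.png",cv2.resize(t,None,fx=4.4,fy=4.4,interpolation=cv2.INTER_CUBIC))
cv2.imwrite("pics/sz.png",cv2.resize(s,None,fx=3.75,fy=3.75,interpolation=cv2.INTER_CUBIC))
E
```

```text
(no output)
```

View pics/tz.png

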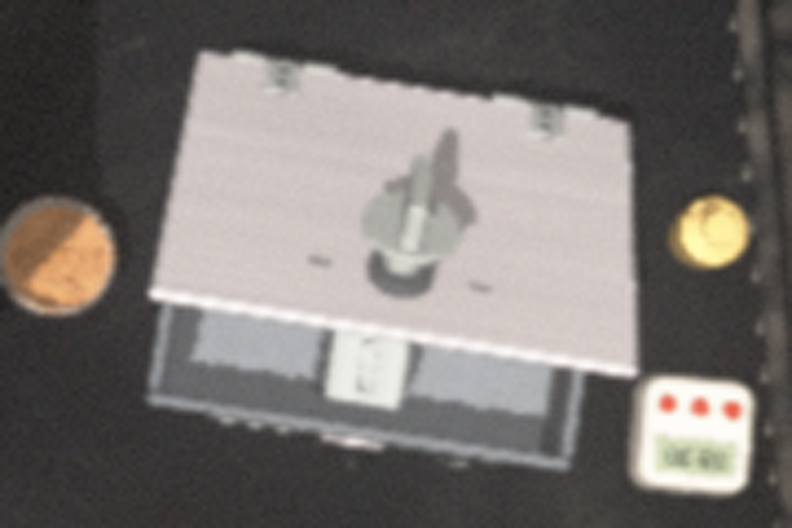

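View pics/sz.png

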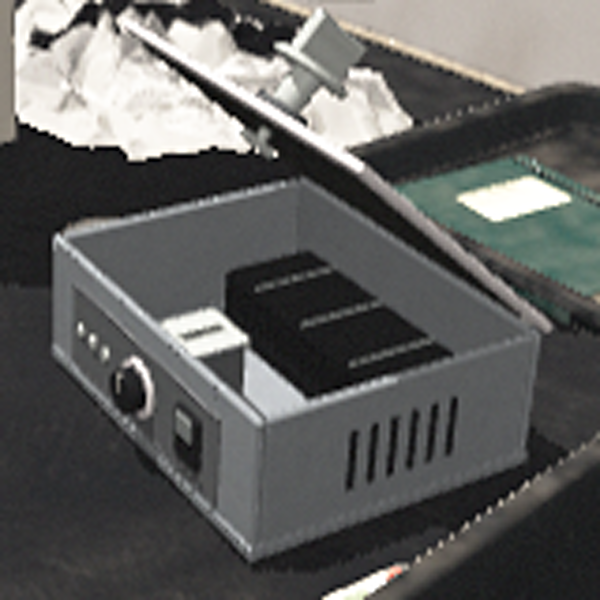

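The unit is turned slightly and the lid stands about 40–50° open, with the stud wing roughly along the unit's x axis. The timer is close to the unit's front right corner. I'll fit the unit pose and lid angle.

```bash
cat >> h.py <<'E'
def unitT(p,P):
    c,s=np.cos(p[2]),np.sin(p[2]); P=np.asarray(P,float)
    return np.array([p[0]+c*P[0]-s*P[1],p[1]+s*P[0]+c*P[1],P[2]])
def lidP(a,u,y,h):  # u = distance from hinge to the front, h above the hinge line (underside of lid)
    return [.085-u*np.cos(a)+h*np.sin(a),y,.083+u*np.sin(a)+h*np.cos(a)]
E
python3 - <<'E'
from h import *
from scipy.optimize import least_squares
T=lambda u,v:(215+u/4.4,145+v/4.4); S=lambda u,v:(240+u/3.75,160+v/3.75)
B=lambda x,y,z:(lambda a:[x,y,z]); L=lambda u,y,h:(lambda a:lidP(a,u,y,h))
obs=[("top",T(152,403),B(-.085,.105,.083)),("top",T(570,467),B(-.085,-.105,.083)),
("top",T(152,295),L(.17,.107,.003)),("top",T(636,375),L(.17,-.107,.003)),
("top",T(200,53),L(0,.107,.005)),("top",T(630,122),L(0,-.107,.005)),
("scene",S(55,238),B(-.085,.105,.083)),("scene",S(262,420),B(-.085,-.105,.083)),("scene",S(537,340),B(.085,-.105,.083)),
("scene",S(55,350),B(-.085,.105,0)),("scene",S(252,556),B(-.085,-.105,0)),("scene",S(122,22),L(.17,.107,.003)),("scene",S(355,165),L(.17,-.107,.003))]
f=lambda p:np.concatenate([proj(n,unitT(p,g(p[3])))-np.array(o) for n,o,g in obs])
r=least_squares(f,[.65,0,0,.7],loss="soft_l1")
print(np.round(r.x,4)); print(np.round(r.fun.reshape(-1,2),1).tolist())
p=r.x
for q in((.17,0,.005),(.135,0,.048),(.135,0,.005)): print(np.round(unitT(p,lidP(p[3],*q)),3))
print("socket",unitT(p,[-.05,0,0]))
for l in("timer","open_tin","check_weight"):
    for x in ctrl.find_in("top",l)[:1]: print(l,np.round(atz("top",x["location"],.03),3))
for u,v in((412,205),(425,155)): print(np.round(T(u,v),1))
print(proj("top",unitT(p,lidP(p[3],.135,0,.060))),proj("top",unitT(p,lidP(p[3],.117,0,.060))),proj("top",unitT(p,lidP(p[3],.153,0,.060))))
E
```

```text
Traceback (most recent call last):
  File "h.py", line 8, in proj
    c=ctrl.camera_model(name); p=np.array(c["rotation"]).T@(np.asarray(P,float)-np.array(c["eye"]))
                                 ~~~~~~~~~~~~~~~~~~~~~~~~~^^~~~~~~~~~~~~~~~~~~~~~~~~~~~~~~~~~~~~~~~
ValueError: matmul: Input operand 1 has a mismatch in its core dimension 0, with gufunc signature (n?,k),(k,m?)->(n?,m?) (size 3 is different from 4)
```

```bash
cat > fit.py <<'E'
from h import *
from scipy.optimize import least_squares
T=lambda u,v:(215+u/4.4,145+v/4.4); S=lambda u,v:(240+u/3.75,160+v/3.75)
B=lambda x,y,z:(lambda a:[x,y,z]); L=lambda u,y,h:(lambda a:lidP(a,u,y,h))
obs=[("top",T(152,403),B(-.085,.105,.083)),("top",T(570,467),B(-.085,-.105,.083)),
("top",T(152,295),L(.17,.107,.003)),("top",T(636,375),L(.17,-.107,.003)),
("top",T(200,53),L(0,.107,.005)),("top",T(630,122),L(0,-.107,.005)),
("scene",S(55,238),B(-.085,.105,.083)),("scene",S(262,420),B(-.085,-.105,.083)),("scene",S(537,340),B(.085,-.105,.083)),
("scene",S(55,350),B(-.085,.105,0)),("scene",S(252,556),B(-.085,-.105,0)),("scene",S(122,22),L(.17,.107,.003)),("scene",S(355,165),L(.17,-.107,.003))]
f=lambda p:np.concatenate([proj(n,unitT(p,g(p[3])))-np.array(o) for n,o,g in obs])
r=least_squares(f,[.65,0,0,.7],loss="soft_l1")
print(np.round(r.x,4)); print(np.round(r.fun.reshape(-1,2),1).tolist())
p=r.x
for q in((.17,0,.005),(.135,0,.048),(.135,0,.005)): print(np.round(unitT(p,lidP(p[3],*q)),3))
print("socket",unitT(p,[-.05,0,0]))
for l in("timer","open_tin","check_weight"):
    for x in ctrl.find_in("top",l)[:1]: print(l,np.round(atz("top",x["location"],.03),3))
for u,v in((412,205),(425,155)): print(np.round(T(u,v),1))
print(proj("top",unitT(p,lidP(p[3],.135,0,.060))),proj("top",unitT(p,lidP(p[3],.117,0,.060))),proj("top",unitT(p,lidP(p[3],.153,0,.060))))
E
python3 - <<'E'
s=open("h.py").read()
s=s.replace("import numpy as np, cv2","import numpy as np, cv2\nfrom scipy.spatial.transform import Rotation as R\nrot=lambda q:R.from_quat(np.asarray(q),scalar_first=True).as_matrix()").replace('np.array(c["rotation"])','rot(c["rotation"])')
open("h.py","w").write(s)
E
python3 fit.py
```

```text
[ 0.5874 -0.0509 -0.1812  0.7212]
[[-1.3, -0.6], [0.4, 0.5], [-0.4, 0.0], [0.2, -0.1], [0.0, -0.7], [-0.1, -0.2], [-1.0, -1.7], [-0.8, 0.0], [2.3, -2.8], [-0.6, 2.7], [-0.4, 3.4], [0.1, -0.1], [1.6, 1.3]]
[ 0.549 -0.044  0.199]
[ 0.602 -0.054  0.208]
[ 0.575 -0.049  0.176]
socket [ 0.53822098 -0.04193153  0.        ]
timer [ 0.504 -0.201  0.03 ]
open_tin [0.598 0.116 0.03 ]
check_weight [ 0.609 -0.222  0.03 ]
[308.6 191.6]
[311.6 180.2]
[310.79781587 187.04785984] [311.2729137  180.79571688] [310.30883156 193.48274461]
```

The fit is good: the unit sits at (0.587, -0.051) with yaw -0.181, and the lid is at 0.72 rad. Before crossing, I'll check where the cabinet is.

```bash
python3 - <<'E'
from h import *
for px in((137,228),(243,192),(68,182),(155,240)): print(px,np.round(atz("scene",px,0),3))
for px in((127,165),(127,300),(150,297)): print(px,np.round(atz("top",px,0.),3))
E
```

```text
(137, 228) [0.378 0.345 0.   ]
(243, 192) [0.709 0.374 0.   ]
(68, 182) [0.334 0.758 0.   ]
(155, 240) [0.387 0.264 0.   ]
(127, 165) [0.694 0.348 0.   ]
(127, 300) [0.384 0.348 0.   ]
(150, 297) [0.39  0.296 0.   ]
```

Call:
play_rows(
  linear=[
    [-7, -30, 4],
    [-15, -60, 8],
    [-22, -91, 12],
    [-30, -121, 16],
    [-37, -151, 19],
    [-17, -184, 19],
    [3, -218, 19],
    [23, -251, 19],
    [43, -276, 19],
    [63, -301, 19],
    [83, -326, 19],
    [103, -351, 19],
  ],
  turn=[0.02, 0.04, 0.06, 0.08, 0.1, 0.12, 0.14, 0.16, 0.18, 0.2, 0.21, 0.225],
  gripper=[0, 0, 0, 0, 0, 0, 0, 0, 0, 0, 0, 0],
)

```text
time: 2.15
tcp_pos: [0.3406, 0.1991, 0.2506]
eef_rot: [0.0, 0.09, 0.996, 0.0]
ft_force: [0.7, -0.2, -0.3]
finger_gap: 0.0001
grip_force: 0.0
```

Call:
play_rows(
  linear=[
    [30, -21, 0],
    [60, -42, 0],
    [90, -63, 0],
    [120, -84, 0],
    [150, -105, 0],
    [180, -126, 0],
    [210, -147, 0],
    [240, -168, 0],
    [260, -182, 0],
    [260, -182, -20],
    [260, -182, -40],
    [260, -182, -60],
  ],
  turn=[0, 0, 0, 0, 0, 0, 0, 0, 0, 0, 0, 0],
  gripper=[0, 0, 0, 0, 0, 0, 0, 0, 0, 0, 0, 0],
)

```text
time: 3.35
tcp_pos: [0.6, 0.018, 0.1895]
eef_rot: [0.0, 0.09, 0.996, 0.0]
ft_force: [-0.6, 0.5, 0.4]
finger_gap: -0.0001
grip_force: 0.0
```

Call:
play_rows(
  linear=[
    [0, 0, -5],
    [0, 0, -10],
    [0, 0, -15],
    [0, 0, -20],
    [0, 0, -24],
    [0, 0, -28],
    [0, 0, -32],
    [0, 0, -36],
    [0, 0, -40],
    [0, 0, -44],
    [0, 0, -48],
    [0, 0, -52],
  ],
  turn=[0, 0, 0, 0, 0, 0, 0, 0, 0, 0, 0, 0],
  gripper=[0, 0, 0, 0, 0, 0, 0, 0, 0, 0, 0, 0],
)

```text
time: 4.55
tcp_pos: [0.5998, 0.0183, 0.1379]
eef_rot: [-0.0, 0.09, 0.996, 0.0]
ft_force: [-0.1, -0.2, 3.0]
finger_gap: -0.0001
grip_force: 0.8
```

Call:
play_rows(
  linear=[
    [0, 0, -4],
    [0, 0, -8],
    [0, 0, -12],
    [0, 0, -16],
    [0, 0, -20],
    [0, 0, -24],
    [0, 0, -28],
    [0, 0, -31],
    [0, 0, -34],
    [0, 0, -37],
    [0, 0, -40],
    [0, 0, -42],
  ],
  turn=[0, 0, 0, 0, 0, 0, 0, 0, 0, 0, 0, 0],
  gripper=[0, 0, 0, 0, 0, 0, 0, 0, 0, 0, 0, 0],
)

```text
time: 5.75
tcp_pos: [0.5998, 0.0183, 0.096]
eef_rot: [-0.0, 0.09, 0.996, 0.0]
ft_force: [-1.2, -0.1, 1.9]
finger_gap: 0.0003
grip_force: 0.6
```

Next I'll take it gently to the stop at about 0.088, 1 mm per row.

Call:
play_rows(
  linear=[
    [0, 0, -1.5],
    [0, 0, -3],
    [0, 0, -4.5],
    [0, 0, -5.5],
    [0, 0, -6.5],
    [0, 0, -7],
    [0, 0, -7.5],
    [0, 0, -7.5],
  ],
  turn=[0, 0, 0, 0, 0, 0, 0, 0],
  gripper=[0, 0, 0, 0, 0, 0, 0, 0],
)

```text
time: 6.55
tcp_pos: [0.5999, 0.0183, 0.0888]
eef_rot: [0.0, 0.09, 0.996, 0.0]
ft_force: [0.7, 0.4, 0.5]
finger_gap: 0.0002
grip_force: 0.0
```

Call:
play_rows(
  linear=[
    [0, 0, -0.5],
    [0, 0, -1],
    [0, 0, -1.5],
    [0, 0, -1.5],
  ],
  turn=[0, 0, 0, 0],
  gripper=[0, 0, 0, 0],
)

```text
time: 6.95
tcp_pos: [0.6, 0.0183, 0.0882]
eef_rot: [0.0, 0.09, 0.996, -0.0]
ft_force: [-3.8, -0.2, 7.0]
finger_gap: 0.0002
grip_force: 3.9
```

The lid met its stop at z = 0.088 with 7 N. Next I'll lift off and go above the stud.

Call:
play_rows(
  linear=[
    [0, 0, 5],
    [0, 0, 30],
    [0, 0, 60],
    [0, 0, 90],
    [0, 0, 112],
    [-20, -20, 112],
    [-40, -40, 112],
    [-62, -60, 112],
    [-62, -60, 112],
    [-62, -60, 112],
  ],
  turn=[0, 0, 0, 0, 0, 0, 0, 0, 0, 0],
  gripper=[0, 0, 0, 0.3, 0.6, 1, 1, 1, 1, 1],
)

```text
time: 7.95
tcp_pos: [0.538, -0.042, 0.1997]
eef_rot: [0.0, 0.091, 0.996, 0.0]
ft_force: [-0.3, 0.4, 0.1]
finger_gap: 0.0853
grip_force: 0.0
```

```bash
python3 - <<'E'
from h import *
s=ctrl.get_state(); w=ctrl.grab_frame("wrist")[:,:,::-1]
r=ctrl.find_in("wrist","stud_grip"); print(s["time"],s["tcp_pos"],s["ft_force"],r[:2])
c=ctrl.camera_model("wrist"); H=np.array(c["hand_eye"]);print(np.round(H,3).tolist())
Rt=rot(s["eef_rot"]); Rc=Rt@H[:3,:3]; eye=s["tcp_pos"]+Rt@H[:3,3]; K=np.array(c["intrinsics"])
np.savez("w.npz",Rc=Rc,eye=eye,K=K)
f=[.5874,-.0509,-.1812]
for q in((-.05,0,.143),(-.068,0,.143),(-.032,0,.143),(-.072,0,.119),(-.05,.022,.119),(-.05,-.022,.119),(-.085,0,.088)):
    p=Rc.T@(unitT(f,q)-eye); uv=K@p; print(q,np.round(uv[:2]/uv[2]))
t=ctrl.grab_frame("top")[:,:,::-1][145:265,215:395]
cv2.imwrite("pics/w1.png",w)
E
```

```text
7.95 [ 0.53798451 -0.04200579  0.19966491] [-0.31753593  0.35810614  0.05187105] [{'location': [277.5, 219.1], 'confidence': 0.62}]
[[0.0, -0.955, -0.295, 0.075], [1.0, 0.0, 0.0, -0.001], [-0.0, -0.295, 0.955, -0.142], [0.0, 0.0, 0.0, 1.0]]
(-0.05, 0, 0.143) [280. 232.]
(-0.068, 0, 0.143) [280. 203.]
(-0.032, 0, 0.143) [280. 258.]
(-0.072, 0, 0.119) [280. 187.]
(-0.05, 0.022, 0.119) [312. 219.]
(-0.05, -0.022, 0.119) [247. 219.]
(-0.085, 0, 0.088) [279. 160.]
```

View pics/w1.png

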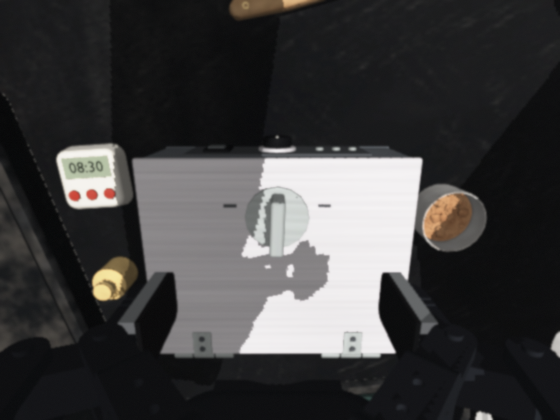

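The wrist view shows the stud flange centred near (277,216) and the wing upright in the image, so it is aligned with the tool. The lid's front edge is level at row 157. All of this is 2–3 px off my prediction, so I'll shift about (-2, -1) mm, pre-close and descend.

Call:
play_rows(
  linear=[
    [-2, -1, -15],
    [-2, -1, -30],
    [-2, -1, -45],
    [-2, -1, -56],
    [-2, -1, -64],
    [-2, -1, -70],
    [-2, -1, -74],
    [-2, -1, -76],
    [-2, -1, -77],
    [-2, -1, -77],
  ],
  turn=[0, 0, 0, 0, 0, 0, 0, 0, 0, 0],
  gripper=[0.4, 0.4, 0.4, 0.4, 0.4, 0.4, 0.3, 0.2, 0.18, 0.18],
)

```text
time: 9.1
tcp_pos: [0.536, -0.0428, 0.1226]
eef_rot: [0.0, 0.09, 0.996, -0.0]
ft_force: [-0.2, 0.7, 0.4]
finger_gap: 0.0152
grip_force: 0.0
```

Call:
play_rows(
  linear=[
    [0, 0, 0],
    [0, 0, 0],
    [0, 0, 0],
    [0, 0, 0],
    [0, 0, 0],
  ],
  turn=[0, 0, 0, 0, 0],
  gripper=[0.1, 0, 0, 0, 0],
)

```text
time: 9.6
tcp_pos: [0.536, -0.0425, 0.1226]
eef_rot: [0.0, 0.09, 0.996, 0.0]
ft_force: [-0.2, 5.2, 4.7]
finger_gap: 0.0075
grip_force: 60.7
```

```bash
python3 - <<'E'
from h import *
s=ctrl.get_state(); print(s)
w=ctrl.grab_frame("wrist")[:,:,::-1]; cv2.imwrite("pics/w2.png",w)
E
```

```text
{'time': 9.6, 'qpos': array([-3.22846912e-01, -7.87728500e-02, -2.84301173e-01,  1.36497110e+00,
        6.30585951e-04, -1.42208978e-01]), 'dq': array([-0.00063156,  0.00083616, -0.00046629, -0.00034327,  0.00132544,
        0.00108208]), 'tau': array([-2.25158773e+00, -4.45466530e+01,  4.89912629e+01, -7.16158636e-01,
       -1.24811456e+00, -1.89318956e-02]), 'tcp_pos': array([ 0.53600471, -0.04245933,  0.12255076]), 'eef_rot': array([2.17110858e-04, 9.01961688e-02, 9.95923958e-01, 2.72598798e-04]), 'ft_force': array([-0.22177976,  5.24155014,  4.6803927 ]), 'wrist_torque': array([ 0.94712282,  0.03040948, -0.00963367]), 'grip_force': 60.679882764816284, 'finger_gap': 0.007542734347768871}
```

View pics/w2.png

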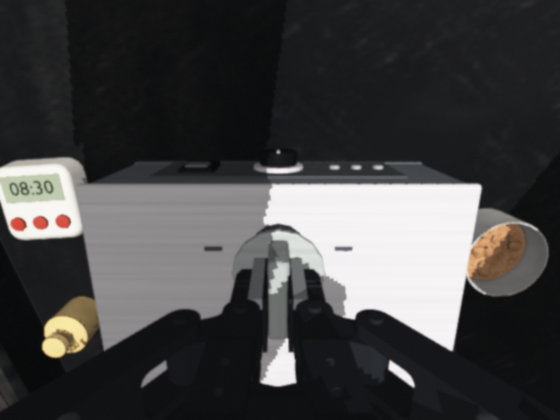

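The wing is gripped, with the fingertips just above the flange. The 5 N side force says the stud sits about 0.5 mm further in +y, so I'll correct that and press 10 mm.

Call:
play_rows(
  linear=[
    [0, 0.5, 0],
    [0, 0.5, -1],
    [0, 0.5, -2],
    [0, 0.5, -3],
    [0, 0.5, -4],
    [0, 0.5, -5],
    [0, 0.5, -6],
    [0, 0.5, -7],
    [0, 0.5, -8],
    [0, 0.5, -9],
    [0, 0.5, -10],
    [0, 0.5, -10],
  ],
  turn=[0, 0, 0, 0, 0, 0, 0, 0, 0, 0, 0, 0],
  gripper=[0, 0, 0, 0, 0, 0, 0, 0, 0, 0, 0, 0],
)

```text
time: 10.85
tcp_pos: [0.536, -0.0424, 0.1125]
eef_rot: [0.0, 0.09, 0.996, -0.0]
ft_force: [-0.5, 2.9, 5.5]
finger_gap: 0.0077
grip_force: 60.9
```

Call:
play_rows(
  linear=[
    [0, 0.3, -0.5],
    [0, 0.3, -1],
    [0, 0.3, -1],
  ],
  turn=[0, 0, 0],
  gripper=[0, 0, 0],
)

```text
time: 11.15
tcp_pos: [0.5361, -0.0423, 0.1116]
eef_rot: [0.0, 0.09, 0.996, -0.0]
ft_force: [-1.7, 2.9, 6.1]
finger_gap: 0.0077
grip_force: 61.2
```

Call:
play_rows(
  linear=[
    [0, 0.2, -0.5],
    [0, 0.2, -0.8],
    [0, 0.2, -0.8],
  ],
  turn=[0, 0, 0],
  gripper=[0, 0, 0],
)

```text
time: 11.45
tcp_pos: [0.536, -0.0422, 0.1108]
eef_rot: [0.0, 0.09, 0.996, -0.0]
ft_force: [-0.3, 0.4, 6.6]
finger_gap: 0.0079
grip_force: 61.2
```

Call:
play_rows(
  linear=[
    [0, 0, -0.5],
    [0, 0, -0.8],
    [0, 0, -0.8],
  ],
  turn=[0, 0, 0],
  gripper=[0, 0, 0],
)

```text
time: 11.75
tcp_pos: [0.5361, -0.0422, 0.11]
eef_rot: [0.0, 0.09, 0.996, -0.0]
ft_force: [-0.2, 1.8, 5.9]
finger_gap: 0.0073
grip_force: 61.2
```

Call:
play_rows(
  linear=[
    [0, 0, -0.5],
    [0, 0, -0.8],
    [0, 0, -0.8],
  ],
  turn=[0, 0, 0],
  gripper=[0, 0, 0],
)

```text
time: 12.05
tcp_pos: [0.5361, -0.0422, 0.1093]
eef_rot: [0.0, 0.09, 0.996, -0.0]
ft_force: [-0.3, 0.7, 7.1]
finger_gap: 0.0074
grip_force: 61.2
```

Call:
play_rows(
  linear=[
    [0, 0, -0.5],
    [0, 0, -0.8],
    [0, 0, -0.8],
  ],
  turn=[0, 0, 0],
  gripper=[0, 0, 0],
)

```text
time: 12.35
tcp_pos: [0.5361, -0.0423, 0.1085]
eef_rot: [0.0, 0.09, 0.996, -0.0]
ft_force: [-1.2, 0.9, 6.8]
finger_gap: 0.0077
grip_force: 61.2
```

Call:
play_rows(
  linear=[
    [0, 0, -0.5],
    [0, 0, -0.8],
    [0, 0, -0.8],
  ],
  turn=[0, 0, 0],
  gripper=[0, 0, 0],
)

```text
time: 12.65
tcp_pos: [0.5361, -0.0422, 0.1077]
eef_rot: [0.0, 0.09, 0.996, -0.0]
ft_force: [-1.1, 0.8, 7.0]
finger_gap: 0.0079
grip_force: 61.2
```

Call:
play_rows(
  linear=[
    [0, 0, -0.5],
    [0, 0, -0.8],
    [0, 0, -0.8],
  ],
  turn=[0, 0, 0],
  gripper=[0, 0, 0],
)

```text
time: 12.95
tcp_pos: [0.5361, -0.0422, 0.1069]
eef_rot: [0.0, 0.09, 0.996, -0.0]
ft_force: [-1.4, 1.0, 7.2]
finger_gap: 0.0078
grip_force: 61.2
```

Call:
play_rows(
  linear=[
    [0, 0, -0.5],
    [0, 0, -0.8],
    [0, 0, -0.8],
  ],
  turn=[0, 0, 0],
  gripper=[0, 0, 0],
)

```text
time: 13.25
tcp_pos: [0.5361, -0.0422, 0.1065]
eef_rot: [0.0, 0.09, 0.996, -0.001]
ft_force: [-2.1, 1.6, 10.2]
finger_gap: 0.0077
grip_force: 61.5
```

The push rose sharply to 10.2 N, so it has reached the leaf. A little more will confirm it.

Call:
play_rows(
  linear=[
    [0, 0, -0.4],
    [0, 0, -0.4],
  ],
  turn=[0, 0],
  gripper=[0, 0],
)

```text
time: 13.45
tcp_pos: [0.5362, -0.0422, 0.1064]
eef_rot: [0.001, 0.09, 0.996, -0.001]
ft_force: [-4.3, 1.1, 12.5]
finger_gap: 0.0077
grip_force: 61.9
```

Call:
play_rows(
  linear=[
    [0, 0, 0],
    [0, 0, 0],
    [0, 0, 0],
    [0, 0, 0],
    [0, 0, 0],
    [0, 0, 0],
  ],
  turn=[-0.08, -0.16, -0.24, -0.32, -0.4, -0.4],
  gripper=[0, 0, 0, 0, 0, 0],
)

```text
time: 14.05
tcp_pos: [0.5363, -0.0419, 0.1064]
eef_rot: [0.001, 0.288, 0.958, -0.0]
ft_force: [-2.9, 3.5, 11.8]
finger_gap: 0.0075
grip_force: 62.0
```

```bash
python3 -c "
from h import *
s=ctrl.get_state();print(s['ft_force'],s['wrist_torque'],s['tcp_pos'],R.from_quat(s['eef_rot'],scalar_first=True).as_matrix()[:2,1])"
```

```text
[-2.91264043  3.49047507 11.7641057 ] [ 0.69523282  0.64111203 -0.052404  ] [ 0.53625421 -0.04192367  0.1064102 ] [0.55097765 0.83451998]
```

It turns freely with about 0.05 N m. I'll complete the quarter turn.

Call:
play_rows(
  linear=[
    [-0.1, 0.1, 0],
    [-0.2, 0.2, 0],
    [-0.2, 0.2, 0],
    [-0.2, 0.2, 0],
    [-0.2, 0.2, 0],
    [-0.2, 0.2, 0],
    [-0.2, 0.2, 0],
    [-0.2, 0.2, 0],
    [-0.2, 0.2, 0],
    [-0.2, 0.2, 0],
    [-0.2, 0.2, 0],
    [-0.2, 0.2, 0],
  ],
  turn=[-0.11, -0.22, -0.33, -0.44, -0.55, -0.66, -0.77, -0.88, -0.99, -1.08, -1.15, -1.17],
  gripper=[0, 0, 0, 0, 0, 0, 0, 0, 0, 0, 0, 0],
)

```text
time: 15.25
tcp_pos: [0.5371, -0.0414, 0.1066]
eef_rot: [0.001, 0.769, 0.64, 0.001]
ft_force: [2.9, 4.7, 10.1]
finger_gap: 0.0077
grip_force: 61.6
```

```bash
python3 -c "
from h import *
s=ctrl.get_state();print(s['ft_force'],s['wrist_torque'],s['tcp_pos'],R.from_quat(s['eef_rot'],scalar_first=True).as_matrix()[:2,1])"
```

```text
[ 2.88106351  4.70669386 10.05426038] [ 1.14998538 -0.50604851  0.04033001] [ 0.53706855 -0.04141378  0.10660406] [ 0.98343342 -0.18123671]
```

Call:
play_rows(
  linear=[
    [0.3, 0.5, 0.5],
    [0.3, 0.5, 1],
    [0.3, 0.5, 1.5],
    [0.3, 0.5, 2],
    [0.3, 0.5, 2.5],
    [0.3, 0.5, 3],
    [0.3, 0.5, 3],
  ],
  turn=[0, 0, 0, 0, 0, 0, 0],
  gripper=[0, 0, 0, 0, 0, 0, 0],
)

```text
time: 15.95
tcp_pos: [0.5371, -0.0413, 0.1092]
eef_rot: [0.001, 0.768, 0.641, 0.001]
ft_force: [3.2, 2.9, 6.0]
finger_gap: 0.0076
grip_force: 61.1
```

Call:
play_rows(
  linear=[
    [0, 0, 0.3],
    [0, 0, 0.5],
    [0, 0, 0.5],
  ],
  turn=[0, 0, 0],
  gripper=[0, 0, 0],
)

```text
time: 16.25
tcp_pos: [0.5371, -0.0413, 0.1097]
eef_rot: [0.001, 0.768, 0.641, 0.001]
ft_force: [3.3, 3.1, 6.9]
finger_gap: 0.008
grip_force: 61.1
```

Call:
play_rows(
  linear=[
    [0, 0, 0.3],
    [0, 0, 0.5],
    [0, 0, 0.5],
  ],
  turn=[0, 0, 0],
  gripper=[0, 0, 0],
)

```text
time: 16.55
tcp_pos: [0.537, -0.0413, 0.1098]
eef_rot: [0.001, 0.768, 0.641, 0.001]
ft_force: [4.6, 3.2, 3.6]
finger_gap: 0.0075
grip_force: 60.8
```

The rise stopped at 0.1098 and the force is falling, so the stud is in its notch. I'll unload the rest.

Call:
play_rows(
  linear=[
    [0, 0, 0.3],
    [0, 0, 0.4],
    [0, 0, 0.4],
  ],
  turn=[0, 0, 0],
  gripper=[0, 0, 0],
)

```text
time: 16.85
tcp_pos: [0.5369, -0.0412, 0.1099]
eef_rot: [0.001, 0.768, 0.641, 0.001]
ft_force: [5.6, 2.3, 1.8]
finger_gap: 0.0078
grip_force: 60.4
```

Call:
play_rows(
  linear=[
    [0, 0, 0],
    [0, 0, 0],
    [0, 0, 0],
    [0, 0, 0],
    [0, 0, 5],
    [0, 0, 20],
    [0, 0, 40],
    [0, 0, 60],
    [0, 0, 80],
    [0, 0, 100],
    [0, 0, 100],
    [0, 0, 100],
  ],
  turn=[0, 0, 0, 0, 0, 0, 0, 0, 0, 0, 0, 0],
  gripper=[0.2, 0.4, 0.4, 0.4, 0.4, 0.4, 0.4, 0.4, 0.4, 0.4, 0.4, 0.4],
)

```text
time: 18.05
tcp_pos: [0.5364, -0.0411, 0.2106]
eef_rot: [0.001, 0.768, 0.641, 0.0]
ft_force: [0.0, 0.0, -0.1]
finger_gap: 0.0338
grip_force: 0.0
```

```bash
python3 -c "
from h import *
w=ctrl.grab_frame('wrist')[:,:,::-1]; s=ctrl.grab_frame('scene')[:,:,::-1][160:320,240:400]
s=cv2.resize(s,(420,420),interpolation=cv2.INTER_CUBIC)
cv2.imwrite('pics/e.png',cv2.resize(np.hstack([w,s]),(800,343)))
print(ctrl.get_state()['ft_force'])"
```

```text
[ 0.62224226 -0.74346857 -0.49909659]
```

View pics/e.png

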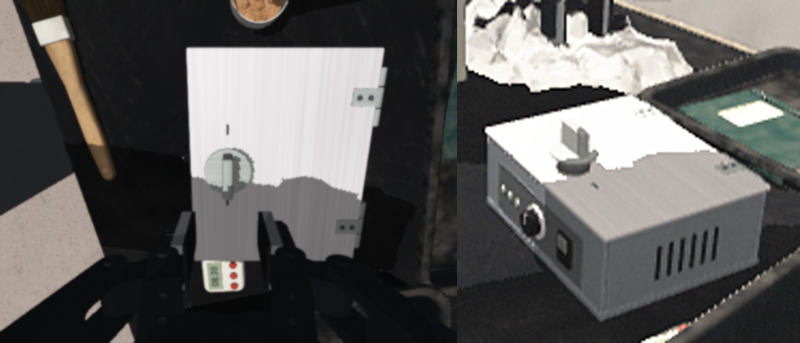

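The final picture shows the lid shut and the stud sunk, with its wing at (228,172) along the unit's y axis. The tin and timer are undisturbed and the gripper is clear.

```bash
python3 -c "
from bench import ctrl
print(ctrl.sign_off())"
```

```text
the job is handed in; nothing more can be done
None
```

The lid is shut and the stud is locked in its notch after a quarter turn clockwise. The push I read never went above 12.5 N, the gripper ended clear of everything, and the job is handed in (arm clock about 18 s; no verdict was returned).

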